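# Restock the spice-tin lane, oldest tin first

## Task

Restock the spice lane so the oldest tin gets used first: bring the round tin that stands at the back of the white lane forward to the low front lip, and only then load the matching round tin from the worktop into the lane behind it, both standing upright on the lane's floor. Leave the square tin standing where it is.

Things in the scene. Friction and masses are not known exactly. Their poses are not given: they have to be found in the camera images.
- lane: White steel channel 208 x 78 mm fixed to the worktop, open on top. Origin: centre of its underside; x runs along it from front (low lip, nearer the robot) to back, y across, z up. Floor 5 mm thick. Inside 200 mm long (x -100 to +100 mm), 70 mm wide. Heights above the worktop: front lip at -x 15 mm, side rails 25 mm, back wall at +x 40 mm; all 4 mm thick.
- old_tin: The old tin: round closed rigid metal spice tin with a paper band, 50 mm in diameter, 85 mm high, about 0.15 kg, standing in the rear half of the lane. Origin: centre of its underside, z up its axis. At the front lip its centre is at about x = -75 mm in the lane's frame; a gap up to 15 mm is fine. Slide it or carry it; pressed down while pulled, it leans.
- new_tin: The new tin: the same shape, size and weight as the old one (50 mm in diameter, 85 mm high), on the worktop right of the lane (-y) among other tins; the only round tin of that height outside the lane (the other round one is short and wide, 68 x 45 mm). Origin: centre of its underside, z up its axis. It may stand anywhere in the lane behind the old tin.
- square_tin: A bystander: square closed metal tin, 50 x 50 mm and 85 mm high, 0.2 kg, standing loose on the worktop near the new tin. Origin at the centre of its underside, z up. Not to be moved.
Mind the look-alikes: they are no part of the job. Several things have the shape of the lane; the one meant has the colours described above.

How it is judged:
On the way, in this order (a step that is already met when the one before it is completed fails the run):
1. the old tin stands upright on the lane's floor at the front lip while the new tin is still outside the lane (x of old_tin in the frame of lane between -0.095 and -0.058 m and y of old_tin in the frame of lane between -0.02 and 0.02 m and z of old_tin in the frame of lane below 0.012 m and angle between old_tin's own z axis and vertical below 0.15 rad and (y of new_tin in the frame of lane above 0.05 m or y of new_tin in the frame of lane below -0.05 m or x of new_tin in the frame of lane above 0.125 m or x of new_tin in the frame of lane below -0.125 m)), for 0.2 s.
2. the new tin stands upright on the lane's floor behind the old tin (x of old_tin in the frame of lane between -0.095 and -0.058 m and y of old_tin in the frame of lane between -0.02 and 0.02 m and z of each of old_tin, new_tin in the frame of lane below 0.012 m and angle between each of old_tin, new_tin's own z axis and vertical below 0.15 rad and x of new_tin in the frame of lane between -0.045 and 0.09 m and y of new_tin in the frame of lane between -0.02 and 0.02 m), for 0.2 s.
At the end, for the whole second after the job is handed in: The old tin stands upright (within 8 degrees) on the lane's floor between the side rails, within about 15 mm of the front lip; the new tin stands upright on the lane's floor anywhere behind it; both are at rest (all of step 2 and linear speed of each of old_tin, new_tin below 0.02 m/s); the robot touches nothing.
It fails at once if the square tin is moved by more than 30 mm or tipped by more than 20 degrees (distance of square_tin from where it was at the start of the episode above 0.03 m or angle between square_tin's own z axis and vertical above 0.35 rad).
It also fails if it takes over 54 s, if anything falls off the work surface, if the arm or the gripper's body presses on something with over 40 N, if the wrist force passes 120 N, or if a joint passes its speed limit or range.

## Robot

A 7-joint arm with a two-finger parallel gripper is mounted at the origin on the work surface. World frame = base frame: x ahead of the robot, y to its left, z up, the work surface at z = 0. Lengths are in m, angles in rad, forces in N, time in s.
With the tool pointing down it reaches from about 0.4 to 0.9 m from the base axis. Payload 5.6 kg.
Tool frame: the origin (TCP) lies at the very end of the fingers, on their centre line; the grasp point (between the pads) lies 19 mm behind it; z points along the fingers, y is the direction in which the jaws open and shut (so a half turn about z gives the same grasp; the last joint's range is limited). The gripper opens to 92 mm and grips with 3 to 60 N. Pads are 20 mm wide; open, the fingers measure 128 mm over their backs; the gripper's body (75 mm by 189 mm) begins 69 mm behind the grasp point.
Start: joints at [1.088, 0.468, -0.012, 1.603, 0.006, 1.071, -0.056], TCP at [0.277, -0.588, 0.215] pointing down, gripper open.
Joint ranges: [-2.53, 2.53], [-0.31, 2.02], [-1.57, 1.55], [0.28, 2.44], [-1.29, 4.43], [0.15, 1.84], [-2.92, 2.92]. Speed limits (rad/s): [2.57, 2.57, 3.14, 3.14, 3.14, 3.14, 3.14].

## Interface

Orientations are given as a unit quaternion [x, y, z, w].
In Python, from rig import bot, vision, hand_in gives the robot as it stands. Calls block until the motion is done:
- bot.reach(position, orientation): joint-space move of the TCP to a pose.
- bot.move_straight(position, frame=None, feed=0.15, f_stop=None): straight line of the TCP; frame=None keeps the orientation; feed is the mean speed in m/s. With f_stop (N) it stops when the force on the tool has changed by that much, and returns True; else False.
- bot.movej(angles): joint-space move.
- bot.command_gripper(opening): opening from 0.0 (shut) to 1.0 (fully open); the grip force is fixed at half the most; returns when the fingers have stopped.
- bot.wait(seconds).
- bot.ik(position, orientation): joint angles nearest the present ones, or None.
- vision.snapshot(name): name is "scene" or "top" or "wrist"; returns the picture (384x512x3 uint8, blue, green, red); there is no depth.
- vision.camera_info(name): a dict with "mtx" (3x3 intrinsics, pixels), "rvec" (rotation vector, rad) and "tvec" (3), from world to camera coordinates, as OpenCV has them; the wrist camera has in their place "tool_from_camera" (4x4, takes a point from camera to tool coordinates, whose origin is the TCP and whose axes are the flange's). Camera axes: x right, y down, z forward; pixel columns grow to the right and rows downward; lengths in m; the calibration is good to about 2 mm. The wrist camera is an equidistant fisheye: a pixel r from the principal point sees the ray r / f radians off the axis. A picture is of the moment at which its call begins: read the wrist's pose just before it. camera_info takes no time and is no camera call.
A pose or a line that the arm cannot do raises bot.MotionError and nothing moves.
- hand_in(): hands the job in, once; it reports no verdict.
Readings, each from a call of its own:
- bot.current_time_s(): time.
- bot.current_joints(): joint angles.
- bot.current_qd(): joint speeds.
- bot.current_joint_torque(): joint torques, N m.
- bot.current_tool_pos(): TCP position.
- bot.current_tcp_rot(): TCP orientation.
- bot.current_ft_force(): force on the tool from outside, world axes, zero at the start.
- bot.current_ft_torque(): the same for the moment, N m.
- bot.current_gripper_width(): opening from 0.0 (shut) to 1.0 (fully open).
Only numpy, scipy, OpenCV 4.12 (cv2) and the standard library are available. Lean on these libraries where they do the work, as an engineer would, in place of code of your own. Each camera call takes 0.05 s, during which the arm holds its last target.

## Working session

There is one attempt and no reset: what is moved stays moved. The work goes in short steps, each a Python script; the robot and the scene stay as the last script left them, time stands still between calls to the robot, and variables do not carry over. Pictures are saved under pics/ and viewed, and the job is handed in when it is done.

```bash
ls; mkdir -p pics; python3 - <<'E'
from rig import bot, vision
import cv2
for n in ("scene","top","wrist"):
    cv2.imwrite(f"pics/{n}0.png",vision.snapshot(n))
    print(n,vision.camera_info(n))
print(bot.current_time_s(),bot.current_tool_pos(),bot.current_tcp_rot())
E
```

```text
pics
scene {'mtx': array([[362.21287765,   0.        , 249.34942417],
       [  0.        , 362.21287765, 189.4546118 ],
       [  0.        ,   0.        ,   1.        ]]), 'rvec': array([ 2.18359231,  1.20737191, -0.45576613]), 'tvec': array([-0.27849391, -0.39781186,  1.21090605])}
top {'mtx': array([[493.26515108,   0.        , 255.93855834],
       [  0.        , 493.26515108, 193.47092727],
       [  0.        ,   0.        ,   1.        ]]), 'rvec': array([ 2.15916807, -2.18949115,  0.13572107]), 'tvec': array([-0.06254282,  0.61299439,  1.01521758])}
wrist {'mtx': array([[297.31863964,   0.        , 249.89195376],
       [  0.        , 297.31863964, 194.9095653 ],
       [  0.        ,   0.        ,   1.        ]]), 'tool_from_camera': array([[ 5.79969018e-04, -9.62068032e-01, -2.72809028e-01,
         7.64017476e-02],
       [ 9.99999587e-01,  7.48719836e-04, -5.14464793e-04,
        -8.52031328e-05],
       [ 6.99207662e-04, -2.72808617e-01,  9.62068069e-01,
        -1.70192429e-01],
       [ 0.00000000e+00,  0.00000000e+00,  0.00000000e+00,
         1.00000000e+00]])}
0.15 [ 0.27650195 -0.58776322  0.21386445] [ 9.75920727e-01  2.18124424e-01 -1.99703242e-04 -6.55542186e-04]
```

View pics/scene0.png

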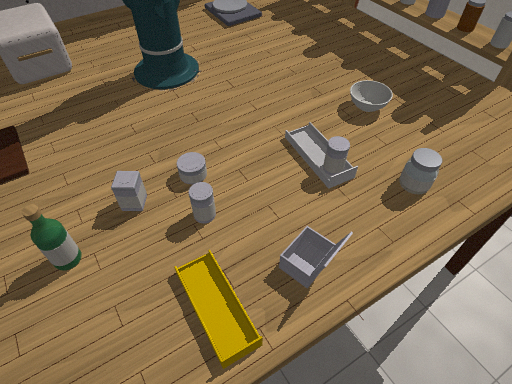

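View pics/top0.png

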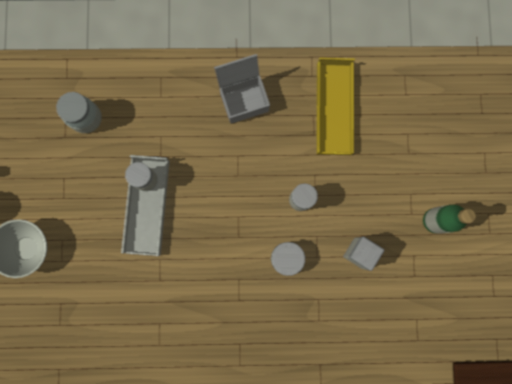

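View pics/wrist0.png

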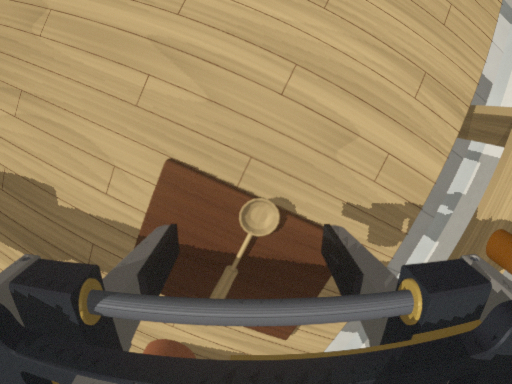

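Top view: the white lane spans columns 123–168 and rows 155–257, with a round tin in it at (139,175). Three tins stand outside it:
- (304,197): narrow and tall, matching the new tin.
- (288,259): wide and short, the decoy.
- (364,253): the square tin.

The yellow tray at (336,106) has a lane's shape but the wrong colour. I'll confirm these in enlarged crops.

```bash
python3 - <<'E'
import cv2,numpy as np
t=cv2.imread("pics/top0.png");s=cv2.imread("pics/scene0.png")
a=cv2.resize(t[145:265,110:180],None,fx=5,fy=5,interpolation=cv2.INTER_CUBIC)[:600]
b=cv2.resize(t[170:290,260:390],None,fx=3.4,fy=3.4,interpolation=cv2.INTER_CUBIC)
b=cv2.copyMakeBorder(b,0,600-b.shape[0],0,0,cv2.BORDER_CONSTANT)
cv2.imwrite("pics/crop_t.png",np.hstack([a,b]))
c=cv2.resize(s[120:230,100:370],None,fx=2.9,fy=2.9,interpolation=cv2.INTER_CUBIC)
cv2.imwrite("pics/crop_s.png",c)
E
```

```text
(no output)
```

View pics/crop_t.png

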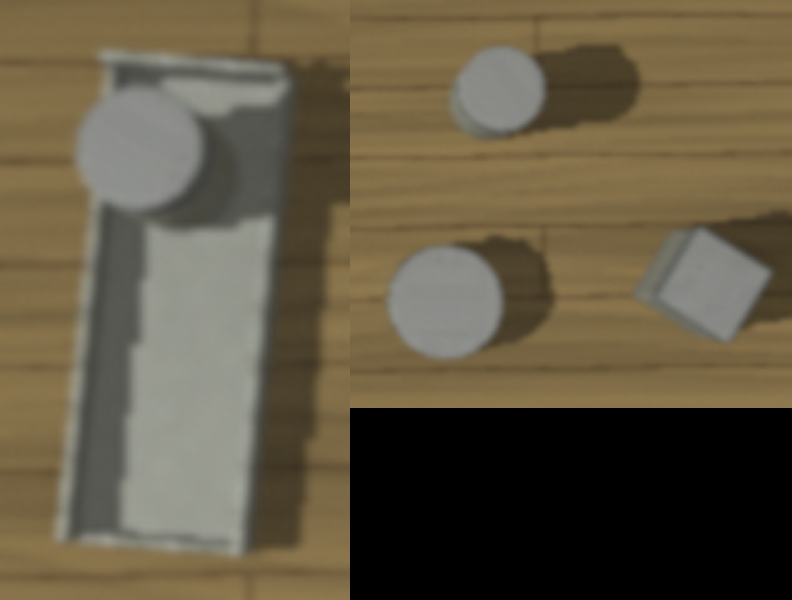

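View pics/crop_s.png

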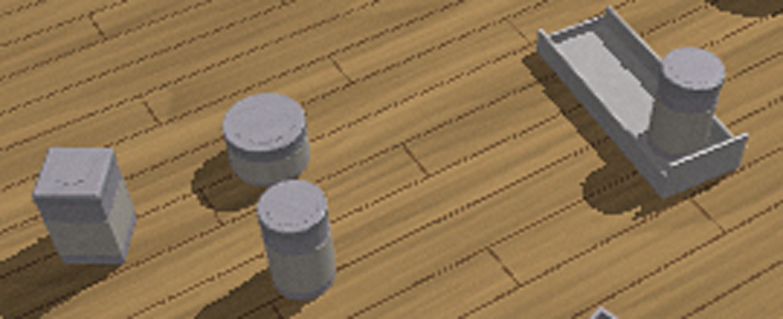

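Confirmed: the crops show the white lane with a tall round tin at its back, i.e. the old tin. The narrow tall tin at (305,196) is the new one, because its neighbour at (288,259) is short and wide and (364,253) is square. Now measuring positions.

```bash
cat > h.py <<'E'
import cv2,numpy as np
def ray(info,uv,z):
    R,_=cv2.Rodrigues(info["rvec"]);t=info["tvec"].reshape(3)
    p=cv2.undistortPoints(np.array([[uv]],float),info["mtx"],None)[0,0]
    d=R.T@np.array([p[0],p[1],1]);o=-R.T@t
    return o+d*(z-o[2])/d[2]
def lids(img,win):
    x0,y0,x1,y1=win;c=img[y0:y1,x0:x1].astype(int)
    m=((c[...,0]-c[...,2]>=-1)&(c.sum(2)>330)).astype(np.uint8)
    m=cv2.morphologyEx(m,cv2.MORPH_OPEN,np.ones((3,3),np.uint8))
    n,l,s,ce=cv2.connectedComponentsWithStats(m)
    return [(round(ce[i][0]+x0,2),round(ce[i][1]+y0,2),s[i].tolist()) for i in range(1,n) if s[i][4]>60]
E
python3 - <<'E'
from h import *
from rig import vision
ci=vision.camera_info("top");cs=vision.camera_info("scene")
t=cv2.imread("pics/top0.png");s=cv2.imread("pics/scene0.png")
print([t[175,139],t[197,304],t[210,150], s[145,338]])
for w in [(110,145,180,265),(260,170,390,290)]: 
  for q in lids(t,w): print(q, ray(ci,q[:2],.085), ray(ci,q[:2],.09))
for w in [(280,110,360,190),(100,140,230,230)]:
  for q in lids(s,w): print('s',q, ray(cs,q[:2],.085),ray(cs,q[:2],.09))
P={}
for n,uv,z in [("FL",(121,253.2),.025),("FR",(159,255.6),.025),("BL",(130,155.4),.04),("BR",(168,158),.04)]:
  P[n]=ray(ci,uv,z)[:2];print(n,P[n])
for a,b in ["FL FR","BL BR","FL BL","FR BR"] and [("FL","FR"),("BL","BR"),("FL","BL"),("FR","BR")]:
  d=P[b]-P[a];print(a,b,np.hypot(*d),np.degrees(np.arctan2(d[1],d[0])))
print(sum(P.values())/4)
E
```

```text
[array([140, 143, 142], dtype=uint8), array([134, 139, 138], dtype=uint8), array([143, 153, 151], dtype=uint8), array([167, 159, 165], dtype=uint8)]
s (np.float64(338.8), np.float64(143.45), [48, 27, 22, 14, 244]) [0.64576248 0.1737583  0.085     ] [0.64944588 0.1694069  0.09      ]
s (np.float64(190.58), np.float64(161.93), [77, 13, 28, 19, 430]) [ 0.51371289 -0.14591367  0.085     ] [ 0.51853527 -0.14750779  0.09      ]
s (np.float64(126.58), np.float64(179.53), [12, 31, 29, 21, 419]) [ 0.48742791 -0.28596095  0.085     ] [ 0.492477   -0.28634712  0.09      ]
s (np.float64(200.26), np.float64(190.7), [89, 42, 24, 18, 336]) [ 0.60098255 -0.16584532  0.085     ] [ 0.60505219 -0.16726753  0.09      ]
FL [0.4901672  0.21485992]
FR [0.48394249 0.13505039]
BL [0.69606819 0.19500217]
BR [0.68952592 0.11460296]
FL FR 0.08005190314601575 -94.45972955971251
BL BR 0.08066494924196017 -94.6520416006015
FL BL 0.20685634909220083 -5.508750970932802
FR BR 0.2065977827299761 -5.67998754248104
[0.58992595 0.16487886]
```

```bash
python3 - <<'E'
from h import *
from rig import vision
ci=vision.camera_info("top");cs=vision.camera_info("scene")
t=cv2.imread("pics/top0.png")
def circ(x0,y0,x1,y1,r):
    k=6;g=cv2.resize(cv2.cvtColor(t[y0:y1,x0:x1],cv2.COLOR_BGR2GRAY),None,fx=k,fy=k,interpolation=cv2.INTER_CUBIC)
    c=cv2.HoughCircles(g,cv2.HOUGH_GRADIENT,1,40,param1=80,param2=12,minRadius=int(r*k*.9),maxRadius=int(r*k*1.12))
    return [((a[0]+.5)/k-.5+x0,(a[1]+.5)/k-.5+y0,a[2]/k) for a in c[0][:2]]
for w in [(118,155,160,195),(285,178,325,218)]:
    for c in circ(*w,13): print(c,ray(ci,c[:2],.09 if w[0]==118 else .085))
# square tin corners in top crop
for u,v in [(697,227),(771,270),(728,342),(657,296)]:
    print(ray(ci,((u-350)/3.4+260,v/3.4+170),.085))
E
```

```text
Traceback (most recent call last):
TypeError: 'NoneType' object is not subscriptable
```

```bash
python3 - <<'E'
from h import *
from rig import vision
ci=vision.camera_info("top")
t=cv2.imread("pics/top0.png")
def circ(x0,y0,x1,y1,r):
    k=4;g=cv2.resize(cv2.cvtColor(t[y0:y1,x0:x1],cv2.COLOR_BGR2GRAY),None,fx=k,fy=k,interpolation=cv2.INTER_CUBIC)
    c=cv2.HoughCircles(g,cv2.HOUGH_GRADIENT,2,20,param1=40,param2=8,minRadius=int(r*k*.9),maxRadius=int(r*k*1.1))
    return [] if c is None else [((a[0]+.5)/k-.5+x0,(a[1]+.5)/k-.5+y0,a[2]/k) for a in c.reshape(-1,3)[:3]]
for w in [(118,155,160,195),(285,178,325,218)]:
    z=.09 if w[0]==118 else .085
    for c in circ(*w,13): print(c,ray(ci,c[:2],z))
    print(w)
for c in [(138,174.8),(305,196.2)]:print(ray(ci,c,.09 if c[0]<200 else .085))
for u,v in [(697,227),(771,270),(728,342),(657,296)]:
    print(ray(ci,((u-350)/3.4+260,v/3.4+170),.085))
E
```

```text
(np.float32(136.875), np.float32(173.875), np.float32(12.3)) [0.64874216 0.16883916 0.09      ]
(np.float32(142.375), np.float32(169.375), np.float32(13.95)) [0.65776067 0.15790832 0.09      ]
(np.float32(145.875), np.float32(173.875), np.float32(13.95)) [0.64851894 0.15080407 0.09      ]
(118, 155, 160, 195)
(np.float32(304.375), np.float32(194.375), np.float32(12.85)) [ 0.60339919 -0.16815467  0.085     ]
(np.float32(318.375), np.float32(196.375), np.float32(11.75)) [ 0.59895837 -0.196435    0.085     ]
(np.float32(310.375), np.float32(196.875), np.float32(12.3)) [ 0.5981551  -0.18018534  0.085     ]
(285, 178, 325, 218)
[0.64683491 0.16656527 0.09      ]
[ 0.59967066 -0.16932701  0.085     ]
[ 0.51625667 -0.28207419  0.085     ]
[ 0.4903655  -0.32491288  0.085     ]
[ 0.4487849  -0.29777613  0.085     ]
[ 0.47618531 -0.25692893  0.085     ]
```

The two views agree within 3 mm:
- Old tin at about (0.648, 0.168).
- New tin at about (0.600, -0.168).
- Lane centre at about (0.590, 0.165), yaw about -5.3°.

I'll travel high, clear of the bottle, and carry the old tin with the jaws across the lane and above its rails.

```bash
cat >> h.py <<'E'
YAW=np.radians(-5.3);C=np.array([.590,.165])
Q=[float(np.cos(YAW/2)),float(np.sin(YAW/2)),0.,0.]
def W(x,y): # lane->world
    return C+np.array([np.cos(YAW)*x-np.sin(YAW)*y,np.sin(YAW)*x+np.cos(YAW)*y])
def L(p):
    d=np.array(p[:2])-C;return np.array([np.cos(YAW)*d[0]+np.sin(YAW)*d[1],-np.sin(YAW)*d[0]+np.cos(YAW)*d[1]])
E
python3 - <<'E'
from h import *
from rig import bot,vision
old=np.array([.648,.168]);print(L(old),W(-.072,0))
for p in [(*old,.2),(*old,.05),(*W(-.072,0),.05),(.6,-.168,.2),(*W(.02,0),.25)]: print(bot.ik(p,Q))
p=bot.current_tool_pos()
bot.move_straight([p[0],p[1],.38],feed=.25)
bot.reach([.5,-.05,.38],Q)
bot.reach([*old,.18],Q)
cv2.imwrite("pics/w1.png",vision.snapshot("wrist"));cv2.imwrite("pics/s1.png",vision.snapshot("scene"))
print(bot.current_time_s(),bot.current_tool_pos())
E
```

```text
[0.05747492 0.00834467] [0.51830782 0.17165068]
[ 0.03345399  0.57193973 -0.49058342  1.53894684  0.28965732  1.10357399
 -2.18541769]
[-0.08046993  0.71640121 -0.32065141  1.63851578  0.28354831  0.83279707
 -2.18279112]
[-0.06459585  0.56656987 -0.39991331  1.94981205  0.33466536  0.68961058
 -2.33258796]
[ 0.31100922  0.44267889 -0.12185816  1.68026912  0.06105766  1.02234905
 -1.4943634 ]
[ 0.10792484  0.47850227 -0.58427917  1.58450015  0.28027536  1.1634281
 -2.19975545]
4.4 [0.64891105 0.16626911 0.18152603]
```

View pics/w1.png

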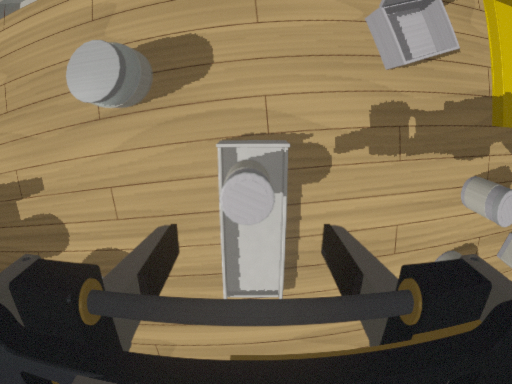

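View pics/s1.png

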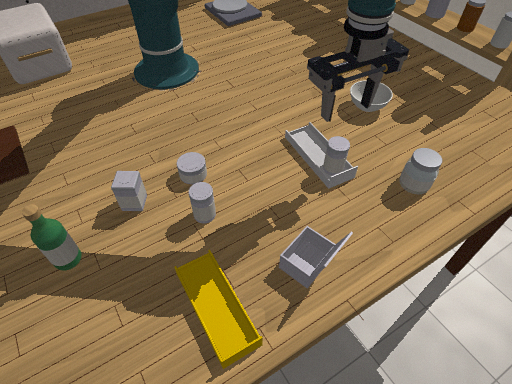

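Wrist view: the lid is at (248,196), practically on the camera axis. That puts the tin about 2 mm from the TCP line, agreeing with the other cameras. The scene view shows nothing was disturbed. Now grasping the old tin and carrying it forward.

```bash
python3 - <<'E'
from h import *
from rig import bot,vision
print(bot.move_straight([.6495,.1675,.050],feed=.12,f_stop=8))
bot.command_gripper(0.0);print(bot.current_gripper_width(),bot.current_tool_pos())
z=bot.current_tool_pos()[2]
bot.move_straight([.6495,.1675,z+.010],feed=.1)
t=W(-.071,0)
bot.move_straight([*t,z+.010],feed=.1)
bot.wait(.2);print(bot.current_tool_pos(),bot.current_ft_force())
print(bot.move_straight([*t,z-.004],feed=.03,f_stop=4),bot.current_tool_pos())
cv2.imwrite("pics/s2.png",vision.snapshot("scene"));cv2.imwrite("pics/t2.png",vision.snapshot("top"))
print(bot.current_time_s(),bot.current_gripper_width())
E
```

```text
False
0.542303464351655 [0.64958364 0.16793787 0.0501071 ]
[0.51957349 0.17154262 0.06001964] [ 0.16848848  0.20584661 -1.27934224]
True [0.51958026 0.1719813  0.04973961]
8.7333 0.5400749777352004
```

View pics/s2.png

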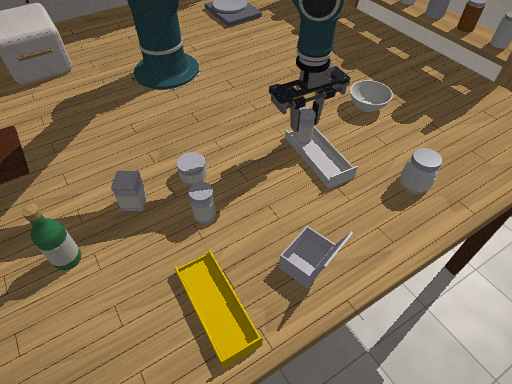

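The tin is at the front of the lane at about (306,125), and contact came at the pick-up height, so it's on the floor. Next I'll release it, rise and check.

```bash
python3 - <<'E'
from h import *
from rig import bot,vision
bot.command_gripper(1.0)
p=bot.current_tool_pos()
bot.move_straight([p[0],p[1],.2],feed=.15)
cv2.imwrite("pics/w3.png",vision.snapshot("wrist"))
bot.reach([.600,-.168,.2],Q)
for n in("wrist","top","scene"):cv2.imwrite(f"pics/{n}3.png",vision.snapshot(n))
print(bot.current_time_s(),bot.current_tool_pos())
t=cv2.imread("pics/top3.png");s=cv2.imread("pics/w3.png")
a=cv2.resize(t[145:265,100:200],None,fx=4,fy=4,interpolation=cv2.INTER_CUBIC)
b=cv2.resize(s,(400,300));c=cv2.resize(cv2.imread("pics/wrist3.png"),(400,300))
bc=np.vstack([b,c]);a=cv2.copyMakeBorder(a,0,600-a.shape[0],0,0,cv2.BORDER_CONSTANT)
cv2.imwrite("pics/m3.png",np.hstack([a,bc]))
E
```

```text
12.1583 [ 0.6002886  -0.16594306  0.20022764]
```

View pics/m3.png

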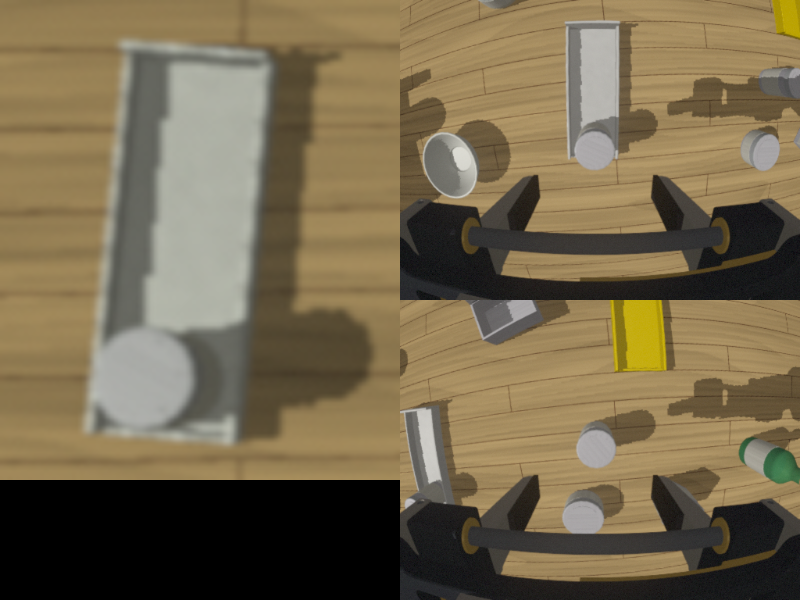

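View pics/scene3.png

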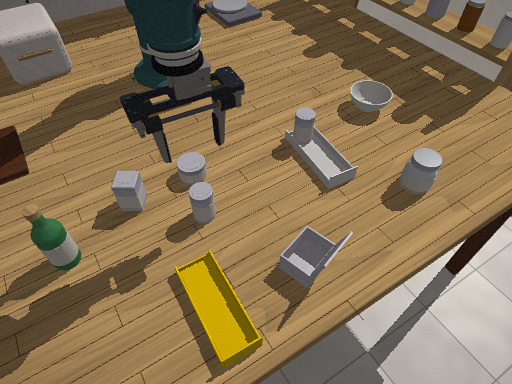

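The old tin stands upright at the front: lid at top pixel about (136.5,239), and at (304,120) in the scene view. In the wrist picture the new tin's lid is near (252,188), giving about (0.601,-0.168), which agrees with the earlier estimate. I'll check the old tin numerically, then grasp the new one.

```bash
python3 - <<'E'
from h import *
from rig import bot,vision
ci=vision.camera_info("top")
p=ray(ci,(136.5,239.3),.09);print(p,L(p))
s=cv2.imread("pics/scene3.png")
for q in lids(s,(285,100,325,140)): r=ray(vision.camera_info("scene"),q[:2],.09);print(q,r,L(r))
print(bot.move_straight([.601,-.168,.050],feed=.12,f_stop=8))
bot.command_gripper(0.0);z=bot.current_tool_pos()[2];print(bot.current_gripper_width(),z)
bot.move_straight([.601,-.168,z+.15],feed=.2)
t=W(.025,0)
bot.move_straight([*t,z+.15],feed=.2)
bot.wait(.2);print(bot.current_tool_pos(),bot.current_time_s(),bot.current_gripper_width())
for n in("wrist","top","scene"):cv2.imwrite(f"pics/{n}4.png",vision.snapshot(n))
E
```

```text
[0.51768031 0.16814582 0.09      ] [-0.07230109 -0.00354785]
(np.float64(305.25), np.float64(113.42), [11, 8, 19, 12, 189]) [0.51935524 0.17194994 0.09      ] [-0.07098471  0.00039473]
False
0.5398024207663072 0.050040105621457776
[0.61506121 0.16182285 0.20007946] 17.175 0.5386289002470628
```

View pics/wrist4.png

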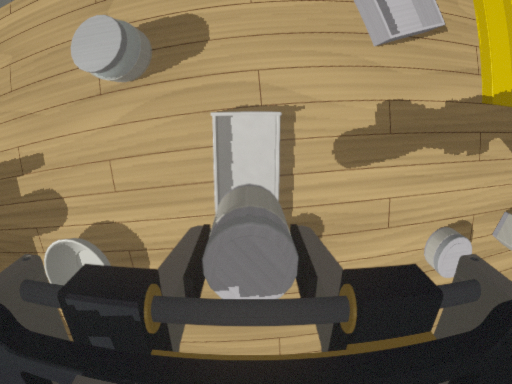

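View pics/scene4.png

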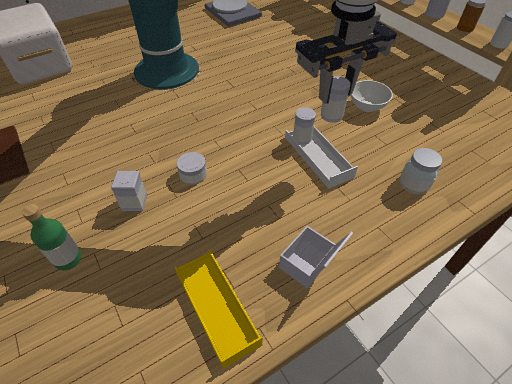

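The new tin hangs upright in the jaws over the lane, and the square tin at (128,190) is unmoved. Next I'll lower it into the lane, with contact expected at TCP z of about 0.055, then release and check.

```bash
python3 - <<'E'
from h import *
from rig import bot,vision
t=W(.025,0)
print(bot.move_straight([*t,.064],feed=.12,f_stop=10))
print(bot.move_straight([*t,.050],feed=.03,f_stop=4),bot.current_tool_pos())
bot.command_gripper(1.0);print(bot.current_gripper_width())
bot.move_straight([*t,.22],feed=.15)
bot.reach([.5,-.1,.35],Q)
for n in("top","scene"):cv2.imwrite(f"pics/{n}5.png",vision.snapshot(n))
print(bot.current_time_s())
a=cv2.resize(cv2.imread("pics/top5.png")[145:265,100:200],None,fx=4,fy=4,interpolation=cv2.INTER_CUBIC)
s=cv2.imread("pics/scene5.png")
b=cv2.resize(s[90:210,270:370],None,fx=4,fy=4,interpolation=cv2.INTER_CUBIC)
cv2.imwrite("pics/m5.png",np.hstack([a,b]))
for q in lids(s,(285,95,360,190)): r=ray(vision.camera_info("scene"),q[:2],.09);print(q,L(r))
for q in lids(s,(100,160,160,215)): print(q)
E
```

```text
False
True [0.61545474 0.16321819 0.05463341]
1.0035107208548446
22.3083
(np.float64(305.47), np.float64(113.29), [11, 13, 19, 12, 182]) [-0.07117277  0.0011652 ]
(np.float64(327.53), np.float64(136.1), [33, 35, 20, 13, 224]) [0.02566662 0.00129634]
(np.float64(126.72), np.float64(179.7), [12, 11, 30, 21, 437])
```

View pics/m5.png

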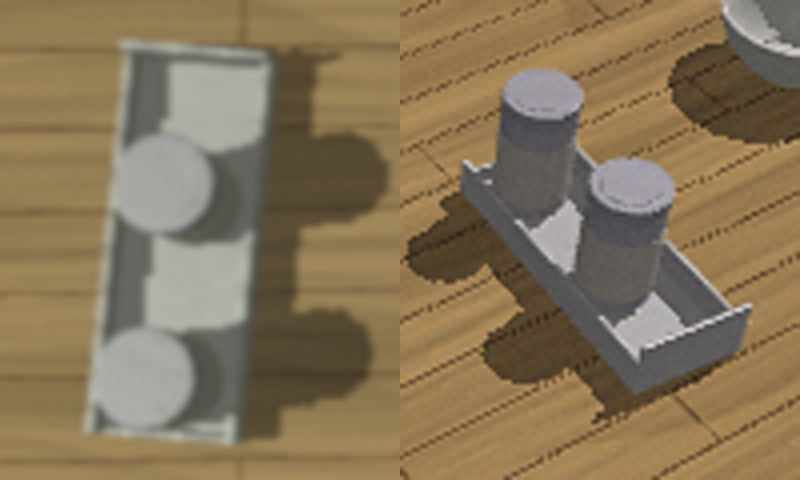

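View pics/scene5.png

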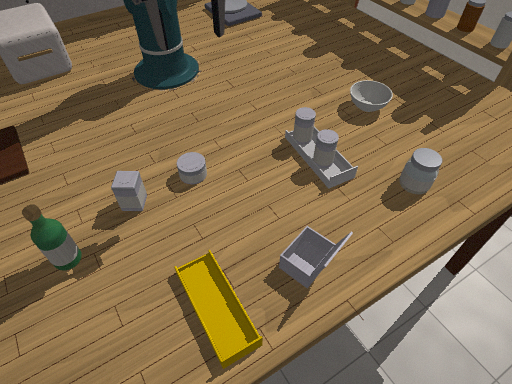

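Both tins stand upright in the lane, the old one at the lip (305,113) and the new one behind it (328,136). The square tin hasn't moved and the arm is clear, so I'm handing in.

```bash
python3 -c "
from rig import hand_in
print(hand_in())"
```

```text
the job is handed in; nothing more can be done
None
```

The lane is restocked and the job is handed in; `hand_in` gave no verdict. I carried the old tin forward to the front lip and released it, then loaded the matching round tin from the worktop behind it. The arm finished at 22.3 s of the 54 s allowed.

The last pictures showed both tins upright in the lane, with the gripper clear of everything:

| Tin | x in lane (mm) | y in lane (mm) | Lowered until contact at |
|---|---|---|---|
| Old | -71 (target about -75, gap about 4) | +1 | the height it was picked up at |
| New | +26 | +1 | 5 mm above its pick-up height, i.e. the lane floor's thickness |

- **Square tin:** its lid was within 0.2 pixel of where it started in the scene view, so it did not move.
- **Disagreement:** after the old tin was placed, the top and scene views differed by about 4 mm in its sideways position (-3.5 mm against +0.4 mm). Both are well inside the ±20 mm allowed. No check failed.

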